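# Replace a dented drink carton in a set of three and clamp the gauge stop

### The job

A dented carton has been pulled out of the middle of the set of three on the banding gauge. Take the sound carton of the same size from the divided crate and set it down upright in the gap, the same way round as its neighbours, without dropping it; then slide the gauge's stop up so that the three stand snug together against the fixed end plate, without crushing them, and turn the stop's clamp knob clockwise until it is fully tight. Leave the dented carton, the jar and the can in the crate and the meal pack where they are.

Things in the scene. Friction and masses are not known exactly. Their poses are not given: they have to be found in the camera images.
- gauge: Banding gauge, fixed. Origin on the counter; its y runs along the row, its x across it. Steel bed 4 mm thick (top z 4), y -150 to 150, x -50 to 63 mm. Aluminium T-slot rail along the far side, x 33 to 63, top z 34, is the row's back fence. A lip 8 mm high at x -48. Cartons stand centred near x 0, 41 mm side along y; three measure 123 mm.
- end_face (a point): Inner face of the gauge's fixed end plate, at bed level, middle of the row's width: (0, -140, 4) mm in the gauge's frame. The plate is 68 mm wide and its top is 60 mm above the counter. The row of three is closed when the stop's face stands 123 mm from here.
- stop: Sliding stop. Origin on its face that meets the cartons, at bed level (z 4), x 0 of the gauge; axes as the gauge's. Slides along the gauge's y only, -y closes; starts at gauge y 15 to 60 mm. Plate 68 mm wide, 6 thick, top 60 above the counter; saddle behind it on the rail, x 31 to 65, y 4 to 80, top 52 above the counter. Loose it drags about 2 N; clamped it holds over 40 N.
- knob (a joint): Turn of the stop's clamp knob, rad: 0 fully loose, growing clockwise seen from above (tightening). Starts at 0 to 0.2. It bites from about 0.8, stiffening to about 0.2 N m; end stop at 1.5. Fully tight is over 1.2. It stays where it is left.
- knob_grip (a point): Grip point on the clamp knob's vertical axis, at (48, 55, 76) mm from the stop's origin, 80 mm above the counter. The knob is a black T-bar 56 mm long, 14 mm thick, 24 mm tall (66 to 90 mm above the counter) on a short hub on the saddle. The point turns with it: its y lies along the bar, its x across the 14 mm; at joint 0 the bar lies along the gauge's y.
- crate: Grey divided crate, fixed, 260 (x) by 148 (y) by 100 mm high, origin at the centre of its underside. Walls and floor 4 mm; four cells of 124 (x) by 68 (y) mm inside, centres at x +-64, y +-36. Carton, jar and can stand in one cell each (which varies); one is empty. Gauge and crate stand on either side of the robot's midline, which side varies.
- carton_c: The sound carton: sealed brick, 62 (its x) by 41 (y) by 84 mm high, 0.17 to 0.25 kg, origin at the centre of its underside. It stands in a crate cell, its 62 mm across the cell's 68 and its top 12 mm below the rim: fingers fit only along the crate's x, beside its 41 mm; in the gap on the gauge only beside its 62 mm.
- carton_a: Carton on the gauge by the end plate, same make and size as carton_c (62 x by 41 y by 84 mm), its 41 mm side along the gauge's y. Origin: centre of its underside.
- carton_b: Carton on the gauge on the stop's side of the gap, same size and orientation as carton_a. Origin: centre of its underside. The gap between carton_a and carton_b is 53 to 61 mm wide at the start.
- dented: The rejected carton with a crushed top, lying flat on the counter between gauge and crate, about 84 by 62 mm and 41 mm high, at x 0.60 to 0.63 m near the midline. Origin: under its middle. The counter nearer the robot than it is free.
- jar: Round amber jar, 58 mm across, 90 mm high, standing in a cell of the crate. Origin: centre of its underside.
- can: Round steel can, 60 mm across, 92 mm high, standing in a cell of the crate. Origin: centre of its underside.
- pack: Sealed black meal pack lying on the counter beyond the work, 142 (x) by 192 (y) by 42 mm high. Origin: centre of its underside.
Mind the look-alikes: they are no part of the job. What is shaped like the carton_c but green is not meant.

How it is judged:
By the outcome, as a careful person would: the job done as asked, in the order asked, and still so for the second after the job is handed in, with the robot touching nothing.
It also fails if it takes over 59 s, if anything falls off the work surface, if the arm or the gripper's body presses on something with over 40 N, if the wrist force passes 120 N, or if a joint passes its speed limit or range.

### The arm

A 6-joint arm with a two-finger parallel gripper is mounted at the origin on the work surface. World frame = base frame: x ahead of the robot, y to its left, z up, the work surface at z = 0. Lengths are in m, angles in rad, forces in N, time in s.
With the tool pointing down it reaches from about 0.25 to 0.775 m from the base axis. Payload 4 kg.
Tool frame: the origin (TCP) lies between the finger pads; the fingertips stand 11 mm ahead of it and the grasp point (between the pads) lies 8 mm behind it (robot.tip_extent is the z of the fingertips in the tool frame, in m); z points along the fingers, y is the line along which they close (so a half turn about z gives the same grasp; the last joint's range is limited). The gripper opens to 94 mm and grips with 3 to 60 N. Pads are 16 mm wide; open, the fingers measure 119 mm over their backs; the gripper's body (75 mm by 177 mm) begins 78 mm behind the grasp point.
Start: joints at [-1.408, 0.087, 1.371, -0, 1.684, -0.103], TCP at [0.144, -0.531, 0.194] pointing down, gripper open.
Joint ranges: [-3.1, 3.1], [-0.76, 2.03], [0.27, 2.55], [-1.08, 4.22], [0.17, 2.65], [-2.57, 2.57]. Speed limits (rad/s): [2.79, 2.79, 3.14, 3.14, 3.14, 3.14].

### API

Orientations are given as [roll, pitch, yaw] about the fixed x, y, z axes, in that order (R = Rz(yaw) Ry(pitch) Rx(roll)).
In Python, from bench import robot, imaging gives the robot as it stands.
- The arm moves only by the shell command python3 -m pendant 'ROWS'. ROWS is JSON, a list of rows, each a list of 7 numbers: the shift along the world's x, y, z in cm, then the turn, a rotation vector about the world's x, y, z in degrees, then the opening, from 0 (shut) to 1 (fully open). In form: [[dx, dy, dz, ax, ay, az, jaw], ...]. A call has 1 to 8 rows; each row shifts and turns the commanded pose from where the row before left it; what a row does not reach is not made up. A row lasts 1/10 s, in which the tool goes at most 50 mm and 8.59 degrees, less where a joint would pass 70% of its speed; a pose out of reach is approached as far as the arm can. A call is refused whole if a number of a shift passes 5 or a number of a turn 8.59, either way. A call with a gripper value outside its range is refused whole. The fingers move at their own pace and stop on an object; the grip force is fixed at half the most. Time passes only in rows, so rows that do not move let the fingers close. It gives the time, the measured TCP pose, the force, the opening and the grip force at its end, in the units of the state.
- robot.get_obs(): the state, without advancing time (a new reading comes with each control period).
- imaging.snapshot(name): name is "side" or "top" or "wrist"; returns the picture (384x512x3 uint8, red, green, blue); there is no depth.
- imaging.camera_params(name): a dict with "camera_matrix" (3x3 intrinsics, pixels), "R" (3x3) and "t" (3): a world point X has camera coordinates R X + t. Camera axes: x right, y down, z forward; pixel columns grow to the right and rows downward; lengths in m; the calibration is good to about 2 mm. A picture is of the moment at which its call begins: read the wrist's pose just before it. camera_params takes no time and is no camera call; for the wrist camera it gives the pose at the moment of the call.
- robot.close_job(): hands the job in; it is judged then, once.
The state is a dict: "time": time; "joint_positions": joint angles; "qvel": joint speeds; "joint_torque": joint torques, N m; "tool_pos": TCP position; "ee_rot": TCP orientation; "wrist_force": force on the tool from outside, world axes, zero at the start; "wrist_torque": the same for the moment, N m; "width": finger opening in m; "finger_force": force on a finger pad.
Only numpy, scipy, OpenCV 4.12 (cv2) and the standard library are available. Lean on these libraries where they do the work, as an engineer would, in place of code of your own. Each camera call takes 0.05 s, during which the arm holds its last target. There are 200 camera calls.

## Working session

There is one attempt and no reset: what is moved stays moved. The work goes in short steps, Python scripts to look and compute and a shell command to move; the robot and the scene stay as the last step left them, time stands still between calls to the robot, and variables do not carry over. Pictures are saved under pics/ and viewed, at most 10 in all, crops included, and the job is handed in when it is done.

```bash
ls; mkdir -p pics
cat > h.py <<'E'
import numpy as np, cv2
from bench import robot, imaging
def snap(n,f):
    p=imaging.camera_params(n); im=imaging.snapshot(n); cv2.imwrite(f,im[:,:,::-1])
    return im,p
def tri(obs):
    # obs: list of (params,(u,v))
    A=[];b=[]
    for p,(u,v) in obs:
        K=np.array(p["camera_matrix"]);P=K@np.c_[np.array(p["R"]),np.array(p["t"])]
        for k,w in ((0,u),(1,v)):
            r=w*P[2]-P[k];s=np.linalg.norm(r[:3]);A.append(r[:3]/s);b.append(-r[3]/s)
    return np.linalg.lstsq(np.array(A),np.array(b),rcond=None)[0]
def atz(p,uv,z):
    R=np.array(p["R"]);t=np.array(p["t"]);K=np.array(p["camera_matrix"])
    d=R.T@np.linalg.inv(K)@np.array([uv[0],uv[1],1.]);c=-R.T@t
    return c+d*(z-c[2])/d[2]
def proj(p,X):
    c=np.array(p["R"])@np.array(X)+np.array(p["t"]);q=np.array(p["camera_matrix"])@c;return q[:2]/q[2]
E
python3 - <<'E'
from h import *
np.set_printoptions(precision=4,suppress=True)
a,pa=snap("top","pics/top.png");b,pb=snap("side","pics/side.png")
for p in(pa,pb):print(-np.array(p["R"]).T@p["t"],p["camera_matrix"][0][0],np.array(p["R"])[2])
cv2.imwrite("pics/both.png",np.hstack([cv2.resize(x,(400,300)) for x in (a,b)])[:,:,::-1])
cv2.imwrite("pics/top2.png",cv2.resize(a,(800,600))[:,:,::-1]);cv2.imwrite("pics/side2.png",cv2.resize(b,(800,600))[:,:,::-1])
E
```

```text
pics
[ 0.4054 -0.0231  1.1668] 412.09193272984334 [ 0.176   0.0197 -0.9842]
[0.4119 0.6429 0.9036] 355.97470084419757 [ 0.1755 -0.6168 -0.7673]
```

View pics/top2.png

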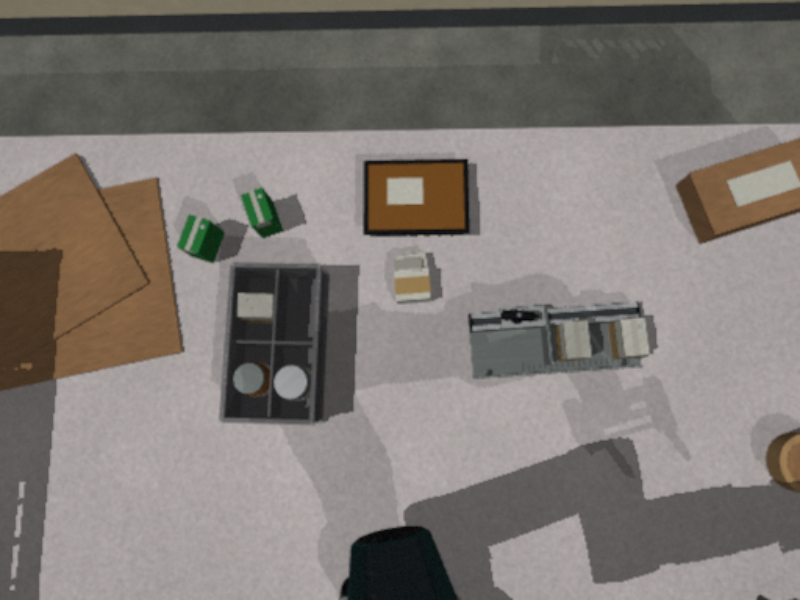

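View pics/side2.png

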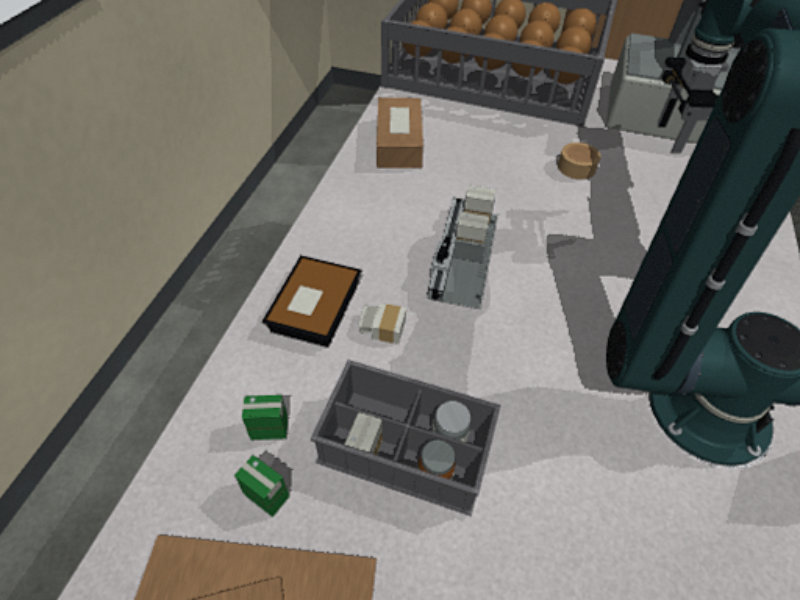

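Top picture (800 px wide) shows the crate at left with the white sound carton at (255,306), the jar at (250,380) and the can at (290,382). The gauge is at right, with cartons at (574,340) and (630,338), the knob at (520,316) and the stop plate at (548,335).

Candidates for carton_c:
- White carton in the crate, (255,306): chosen.
- Green cartons, (200,238) and (260,212): look-alikes.
- Dented carton, lying flat at (412,277).
- Cartons a and b on the gauge.

Next I'll take one close crop and triangulate.

Run:
```python
from h import *
a=cv2.imread("pics/top.png");b=cv2.imread("pics/side.png")
C=np.zeros((600,800,3),np.uint8)
def put(im,u0,v0,w,h,s,x,y):
    c=cv2.resize(im[v0:v0+h,u0:u0+w],None,fx=s,fy=s,interpolation=cv2.INTER_CUBIC);C[y:y+c.shape[0],x:x+c.shape[1]]=c[:600-y,:800-x]
put(a,295,185,130,65,4,0,0)      # top gauge
put(b,265,115,64,85,4,530,0)     # side gauge
put(a,138,165,75,108,3,0,270)    # top crate
put(b,198,228,126,100,2.5,240,345)# side crate
cv2.imwrite("pics/c1.png",C)
```

```text
(no output)
```

View pics/c1.png

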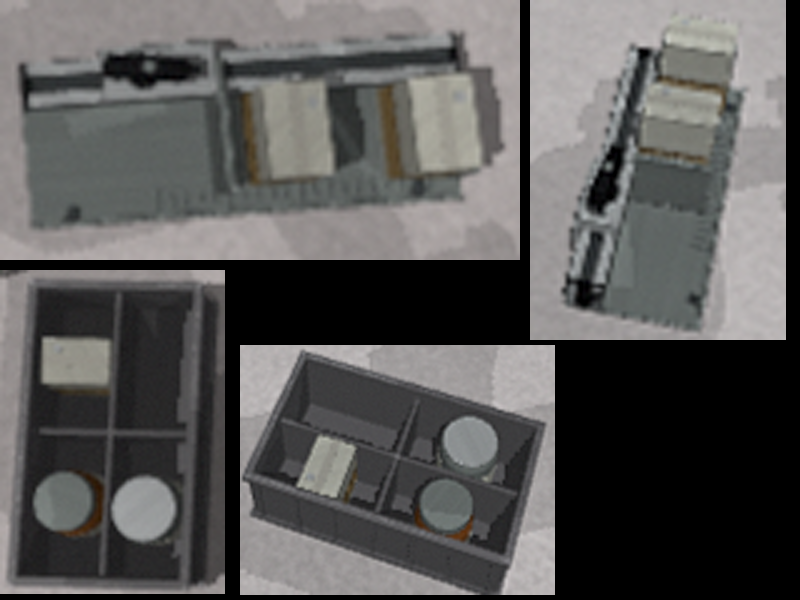

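```bash
cat > m.py <<'E'
from h import *
np.set_printoptions(precision=4,suppress=True)
pa=imaging.camera_params("top");pb=imaging.camera_params("side")
T=lambda u,v,o,t,s:((u-t[0]+.5)/s-.5+o[0],(v-t[1]+.5)/s-.5+o[1])
tc=lambda u,v:T(u,v,(138,165),(0,270),3); sc=lambda u,v:T(u,v,(198,228),(240,345),2.5)
tg=lambda u,v:T(u,v,(295,185),(0,0),4); sg=lambda u,v:T(u,v,(265,115),(530,0),4)
def grp(n,f,A,g,B):
    print(n)
    X=[tri([(pa,f(*p)),(pb,g(*q))]) for p,q in zip(A,B)]
    for x in X:print(x)
    print(' mean',np.mean(X,0))
grp('rim FL FR NL NR',tc,[(32,282),(203,284),(10,582),(187,584)],sc,[(247,478),(306,353),(505,560),(546,425)])
grp('cC FL FR NR NL',tc,[(42,338),(110,338),(110,388),(40,384)],sc,[(298,490),(316,435),(357,447),(338,500)])
grp('cA',tg,[(409,82),(476,73),(484,168),(412,176)],sg,[(664,48),(668,20),(737,22),(733,50)])
grp('cB',tg,[(264,85),(328,82),(334,174),(265,180)],sg,[(645,115),(652,85),(724,90),(720,122)])
grp('knob',tg,[(150,66)],sg,[(607,178)])
for u,v in [(103,68),(210,70)]: print(atz(pa,tg(u,v),.09))
print('bed near edge',atz(pa,tg(33,225),.004),atz(pa,tg(462,197),.004))
print(robot.get_obs()["ee_rot"],robot.tip_extent)
E
python3 m.py
```

```text
rim FL FR NL NR
[0.6412 0.3058 0.0901]
[0.6366 0.1519 0.091 ]
[0.3802 0.3125 0.0955]
[0.3731 0.1613 0.0923]
 mean [0.5078 0.2329 0.0922]
cC FL FR NR NL
[0.5918 0.2981 0.0791]
[0.5929 0.2367 0.0802]
[0.5485 0.2359 0.078 ]
[0.55   0.2974 0.082 ]
 mean [0.5708 0.267  0.0798]
cA
[ 0.5394 -0.3564  0.0735]
[ 0.5454 -0.4028  0.068 ]
[ 0.4819 -0.3975  0.0854]
[ 0.4771 -0.3483  0.0935]
 mean [ 0.5109 -0.3762  0.0801]
cB
[ 0.5364 -0.2594  0.0788]
[ 0.539  -0.3025  0.0754]
[ 0.477  -0.2994  0.0893]
[ 0.4728 -0.2537  0.0941]
 mean [ 0.5063 -0.2787  0.0844]
knob
[ 0.5509 -0.1863  0.0686]
 mean [ 0.5509 -0.1863  0.0686]
[ 0.5494 -0.1523  0.09  ]
[ 0.5474 -0.2222  0.09  ]
bed near edge [ 0.451  -0.1104  0.004 ] [ 0.4678 -0.409   0.004 ]
[-3.1396 -0.0002  0.2658] 0.011
```

```bash
R=[2.8,2.5,1.9,0,0,8.5,1]; python3 -m pendant '[[2.8,2.5,1.9,0,0,8.5,1],[2.8,2.5,1.9,0,0,8.5,1],[2.8,2.5,1.9,0,0,8.5,1],[2.8,2.5,1.9,0,0,8.5,1],[2.8,2.5,1.9,0,0,8.5,1],[2.8,2.5,1.9,0,0,8.5,1],[2.8,2.5,1.9,0,0,8.5,1],[2.8,2.5,1.9,0,0,8.5,1]]'
python3 -m pendant '[[2.8,2,1,0,0,8.5,1],[0,0,0,0,0,0,1],[0,0,0,0,0,0,1]]'
python3 - <<'E'
from h import *
o=robot.get_obs();print(o["tool_pos"],o["ee_rot"])
im,p=snap("wrist","pics/w1.png")
import pickle;pickle.dump(p,open("w1.pkl","wb"))
print(-np.array(p["R"]).T@p["t"],np.array(p["R"])[2],proj(p,[.551,-.186,.09]),proj(p,[.51,-.33,.088]))
cv2.imwrite("pics/w1b.png",cv2.resize(im,(800,600),interpolation=cv2.INTER_CUBIC)[:,:,::-1])
E
```

```text
time: 0.9
tool_pos: [0.3693, -0.3293, 0.3461]
ee_rot: [-3.141, -0.0, 1.459]
wrist_force: [0.3, -0.4, 0.3]
width: 0.0936
finger_force: 0.0
time: 1.2
tool_pos: [0.3966, -0.3105, 0.3552]
ee_rot: [-3.14, -0.0, 1.601]
wrist_force: [0.0, -0.2, -0.5]
width: 0.0942
finger_force: 0.0
[ 0.39656361 -0.31052176  0.35520646] [-3.14047623e+00 -2.29523178e-04  1.60064640e+00]
[ 0.3944792  -0.24273695  0.5462619 ] [ 0.00553357 -0.23164641 -0.97278431] [371.11320926  81.66461161] [332.47952504 181.9690789 ]
```

View pics/w1b.png

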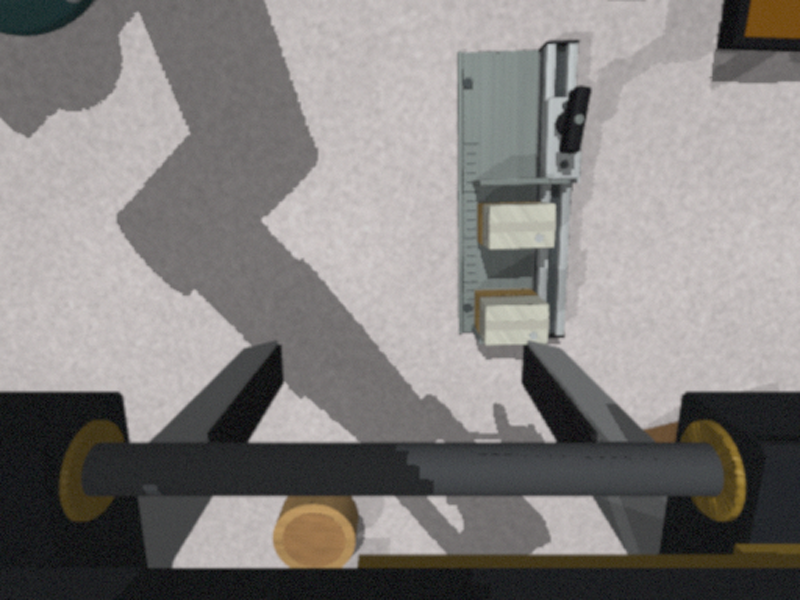

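Wrist view, 800 px scale: carton_b's top is at (521,226), carton_a's top at (515,325), the gap between them at (515,275), and the knob hub at (580,119) with its bar from (584,88) to (569,150). The band shows on the +y face and along the near-x side. I'll now look over the crate.

```bash
python3 -m pendant '[[0.9,4.3,0,0,0,-0.5,1],[0.9,4.3,0,0,0,-0.5,1],[0.9,4.3,0,0,0,-0.5,1],[0.9,4.3,0,0,0,-0.5,1],[0.9,4.3,0,0,0,-0.5,1],[0.9,4.3,0,0,0,-0.5,1],[0.9,4.3,0,0,0,-0.5,1],[0.9,4.3,0,0,0,0,1]]' >/dev/null
python3 -m pendant '[[0.8,4.2,0,0,0,0,1],[0.8,4.2,0,0,0,0,1],[0.8,4.2,0,0,0,0,1],[0.8,4.2,0,0,0,0,1],[0,0,0,0,0,0,1],[0,0,0,0,0,0,1]]'
cat > m2.py <<'E'
from m import *
import pickle
pw=pickle.load(open("w1.pkl","rb"))
W=lambda q:((q[0]+.5)*.64-.5,(q[1]+.5)*.64-.5)
def g3(n,A,B,z):
    X=[tri([(pa,tg(*p)),(pw,W(q))]) for p,q in zip(A,B)];Y=[atz(pw,W(q),z) for q in B]
    print(n,'tri',np.mean(X,0),'wrist@z',np.mean(Y,0),'top@z',np.mean([atz(pa,tg(*p),z) for p in A],0));print(np.array(Y))
g3('cB',[(264,85),(328,82),(334,174),(265,180)],[(554,203),(556,246),(490,249),(487,206)],.088)
g3('cA',[(409,82),(476,73),(484,168),(412,176)],[(546,304),(548,342),(485,346),(482,307)],.088)
g3('knob',[(150,66)],[(580,119)],.09)
print('bar',[atz(pw,W(q),.09) for q in [(584,88),(569,150)]])
print('bed near edge',[atz(pw,W(q),.004) for q in [(459,53),(460,333)]])
E
python3 m2.py | sed -n '/^cB tri/,$p'
python3 - <<'E'
from h import *
o=robot.get_obs();print(o["tool_pos"],o["ee_rot"])
im,p=snap("wrist","pics/w2.png")
import pickle;pickle.dump(p,open("w2.pkl","wb"))
cv2.imwrite("pics/w2b.png",cv2.resize(im,(800,600),interpolation=cv2.INTER_CUBIC)[:,:,::-1])
E
```

```text
time: 2.65
tool_pos: [0.5005, 0.2003, 0.3544]
ee_rot: [-3.139, 0.002, 1.539]
wrist_force: [-1.0, 0.4, 1.2]
width: 0.0938
finger_force: 0.0
cB tri [ 0.5054 -0.2744  0.0969] wrist@z [ 0.507  -0.2743  0.088 ] top@z [ 0.5076 -0.2779  0.088 ]
[[ 0.5351 -0.2522  0.088 ]
 [ 0.541  -0.2918  0.088 ]
 [ 0.4788 -0.2966  0.088 ]
 [ 0.4732 -0.2567  0.088 ]]
cA tri [ 0.5102 -0.3736  0.0821] wrist@z [ 0.509  -0.3704  0.088 ] top@z [ 0.5103 -0.3736  0.088 ]
[[ 0.5371 -0.3484  0.088 ]
 [ 0.5429 -0.387   0.088 ]
 [ 0.4808 -0.393   0.088 ]
 [ 0.4751 -0.3533  0.088 ]]
knob tri [ 0.548  -0.1808  0.0999] wrist@z [ 0.55   -0.1786  0.09  ] top@z [ 0.5504 -0.1831  0.09  ]
[[ 0.55   -0.1786  0.09  ]]
bar [array([ 0.5506, -0.153 ,  0.09  ]), array([ 0.5431, -0.2051,  0.09  ])]
bed near edge [array([ 0.4481, -0.1066,  0.004 ]), array([ 0.4664, -0.4056,  0.004 ])]
[0.50053792 0.20034951 0.35435455] [-3.13908806e+00  1.76980468e-03  1.53855096e+00]
```

View pics/w2b.png

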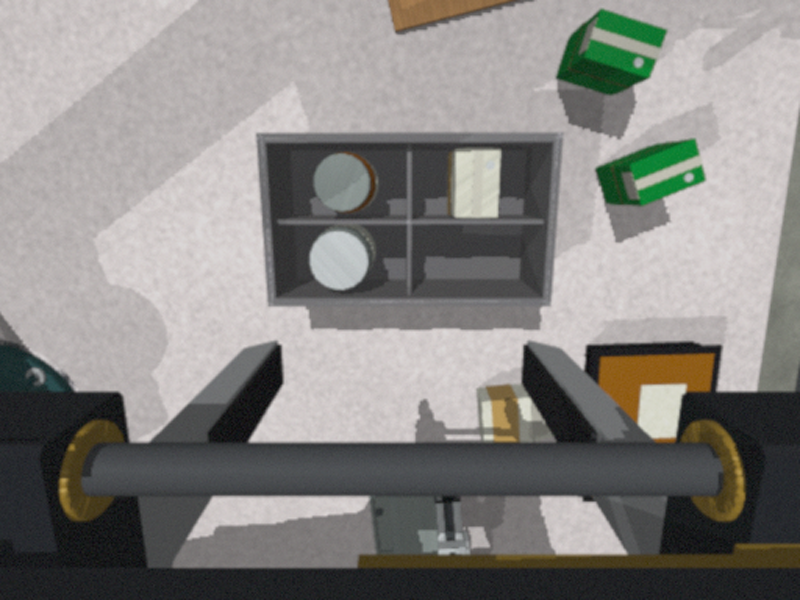

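The wrist view shows the white carton in the far-left cell at (476,183), the jar at (343,182), the can at (340,258), and the green cartons outside the crate. There's a round spot on each carton top, so I'll check which corner it sits in to get the "same way round" right.

Run:
```python
from h import *
a=cv2.imread("pics/w1.png");b=cv2.imread("pics/w2.png")
f=lambda im,u,v,w,h:cv2.resize(im[v:v+h,u:u+w],None,fx=6,fy=6,interpolation=cv2.INTER_CUBIC)
C=np.zeros((600,800,3),np.uint8)
x=f(a,295,122,65,100);C[:,:390]=x; y=f(b,275,85,65,65);C[:390,400:790]=y
cv2.imwrite("pics/c2.png",C)
```

```text
(no output)
```

View pics/c2.png

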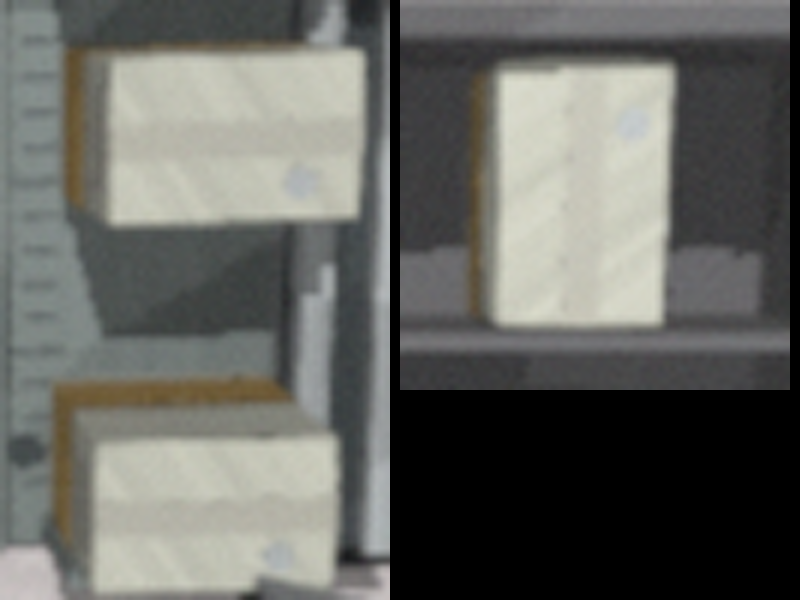

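The caps are at the +x/−y corner on cartons a and b, and at the +x/+y corner on carton_c, so it needs a clockwise quarter turn. Next I'll work out the positions.

```bash
cat > m3.py <<'E'
from m2 import *
p2=pickle.load(open("w2.pkl","rb"))
q1=lambda u,v:((u+.5)/6-.5+295,(v+.5)/6-.5+122); q2=lambda u,v:((u-400+.5)/6-.5+275,(v+.5)/6-.5+85)
print("=====")
for n,p,f,c in [('B',pw,q1,[(108,52),(363,50),(357,217),(108,224)]),('A',pw,q1,[(95,437),(337,433),(335,585),(95,590)]),('C',p2,q2,[(495,65),(675,63),(664,325),(492,325)])]:
    X=np.array([atz(p,f(*x),.088) for x in c]);print(n,X.mean(0));print(X[:,:2].tolist())
# C tri with top & side
cc=[(495,65),(492,325),(675,63),(664,325)]
for w,t,s in zip([(495,65),(675,63),(664,325),(492,325)],[(40,384),(42,338),(110,338),(110,388)],[(338,500),(298,490),(316,435),(357,447)]):
    print(tri([(p2,q2(*w)),(pa,tc(*t)),(pb,sc(*s))]),tri([(p2,q2(*w)),(pa,tc(*t))]))
print('rim',[atz(p2,W(q),.1) for q in [(258,134),(562,134),(549,302),(270,303)]])
E
python3 m3.py | sed -n '/=====/,$p'
```

```text
=====
B [ 0.5068 -0.274   0.088 ]
[[0.47461641472193206, -0.2546919650861555], [0.5360965321349147, -0.2523809914807524], [0.5387737904238196, -0.2926401733298399], [0.47758087263358134, -0.2962046518907304]]
A [ 0.5103 -0.369   0.088 ]
[[0.4781409770370476, -0.3502482181149581], [0.5393096914330625, -0.3473595981584471], [0.542820504009734, -0.3876229572964689], [0.4809746135926092, -0.39085280232738256]]
C [0.5699 0.2692 0.088 ]
[[0.5495428270431075, 0.299880885933547], [0.5917770371977974, 0.29895413048079517], [0.5900442337932417, 0.23830094331545093], [0.5483795271113553, 0.23964177436044004]]
[0.55   0.2984 0.0829] [0.5525 0.3008 0.0717]
[0.5922 0.2986 0.0797] [0.595  0.2999 0.0735]
[0.5924 0.2371 0.0802] [0.5932 0.2375 0.0764]
[0.5487 0.237  0.0782] [0.5502 0.2384 0.0674]
rim [array([0.3773, 0.3175, 0.1   ]), array([0.6424, 0.3088, 0.1   ]), array([0.6369, 0.1584, 0.1   ]), array([0.3732, 0.1657, 0.1   ])]
```

```bash
python3 -m pendant '[[1.4,1.36,-3.8,0,0,0,0.75],[1.4,1.36,-3.8,0,0,0,0.75],[1.4,1.36,-3.8,0,0,0,0.75],[1.4,1.36,-3.8,0,0,0,0.75],[1.35,1.36,-3.8,0,0,0,0.75],[0,0,0,0,0,0,0.75],[0,0,0,0,0,0,0.75]]'
```

```text
time: 3.4
tool_pos: [0.5698, 0.2671, 0.1657]
ee_rot: [-3.14, 0.001, 1.537]
wrist_force: [0.1, -0.4, 0.2]
width: 0.0704
finger_force: 0.0
```

```bash
python3 -m pendant '[[0,0.1,-3,0,0,0,0.75],[0,0,-3,0,0,0,0.75],[0,0,-3,0,0,0,0.75],[0,0,-2.4,0,0,0,0.75],[0,0,0,0,0,0,0.75]]'
python3 -m pendant '[[0,0,0,0,0,0,0.3],[0,0,0,0,0,0,0.3],[0,0,0,0,0,0,0.3],[0,0,0,0,0,0,0.3],[0,0,0,0,0,0,0.3]]'
```

```text
time: 3.9
tool_pos: [0.569, 0.2684, 0.0514]
ee_rot: [-3.139, 0.001, 1.538]
wrist_force: [-0.3, 0.1, 0.3]
width: 0.0709
finger_force: 0.0
time: 4.4
tool_pos: [0.5709, 0.2706, 0.0536]
ee_rot: [3.139, -0.001, 1.54]
wrist_force: [0.4, -1.2, 3.8]
width: 0.0406
finger_force: 30.0
```

```bash
python3 -m pendant '[[0,0,1,0,0,0,0.3],[0,0,2,0,0,0,0.3],[0,0,3,0,0,0,0.3],[0,0,3,0,0,0,0.3],[0,0,3,0,0,0,0.3],[0,0,2.5,0,0,0,0.3],[0,0,0,0,0,0,0.3]]'
python3 -m pendant '[[-1,-1.5,0,0,0,-5,0.3],[-1.5,-2.7,0,0,0,-8.5,0.3],[-1.5,-2.7,0,0,0,-8.5,0.3],[-1.5,-2.7,0,0,0,-8.5,0.3],[-1.5,-2.7,0,0,0,-8.5,0.3],[-1.5,-2.7,0,0,0,-8.5,0.3],[-1.5,-2.7,0,0,0,-8.5,0.3],[-1.5,-2.7,0,0,0,-8.5,0.3]]'
python3 -m pendant '[[-1.5,-2.7,-1,0,0,-8.5,0.3],[-1.5,-2.7,-1,0,0,-8.5,0.3],[-0.5,-1.2,-1,0,0,-3.5,0.3],[0,0,0,0,0,0,0.3],[0,0,0,0,0,0,0.3]]'
```

```text
time: 5.1
tool_pos: [0.5718, 0.2711, 0.2019]
ee_rot: [3.134, -0.003, 1.54]
wrist_force: [0.0, 0.5, 0.0]
width: 0.0406
finger_force: 30.0
time: 5.9
tool_pos: [0.4532, 0.0654, 0.1946]
ee_rot: [-3.14, 0.003, 0.408]
wrist_force: [-0.5, 0.1, -1.3]
width: 0.041
finger_force: 30.0
time: 6.4
tool_pos: [0.4194, 0.0006, 0.1657]
ee_rot: [-3.141, 0.002, 0.057]
wrist_force: [0.3, -0.0, -1.7]
width: 0.0406
finger_force: 30.0
```

```bash
python3 -m pendant '[[0,0,-3,0,0,0,0.3],[0,0,-3,0,0,0,0.3],[0,0,-3,0,0,0,0.3],[0,0,-1.5,0,0,0,0.3],[0,0,-0.4,0,0,0,0.3],[0,0,-0.2,0,0,0,0.3],[0,0,0,0,0,0,0.3]]'
```

```text
time: 7.1
tool_pos: [0.421, 0.0006, 0.0568]
ee_rot: [3.141, -0.002, 0.057]
wrist_force: [0.3, 0.4, -0.7]
width: 0.0406
finger_force: 30.0
```

```bash
python3 -m pendant '[[0,0,-0.2,0,0,0,0.3],[0,0,-0.15,0,0,0,0.3],[0,0,0,0,0,0,0.3]]'
```

```text
time: 7.4
tool_pos: [0.4202, 0.0003, 0.0526]
ee_rot: [3.141, -0.001, 0.056]
wrist_force: [0.8, 0.5, -0.6]
width: 0.0411
finger_force: 30.0
```

```bash
python3 -m pendant '[[0,0,-0.15,0,0,0,0.3],[0,0,-0.15,0,0,0,0.3],[0,0,0,0,0,0,0.3]]'
```

```text
time: 7.7
tool_pos: [0.4202, 0.0002, 0.0495]
ee_rot: [3.141, -0.001, 0.056]
wrist_force: [-0.5, 0.0, 0.5]
width: 0.0406
finger_force: 30.0
```

```bash
python3 -m pendant '[[0,0,-0.1,0,0,0,0.3],[0,0,-0.1,0,0,0,0.3],[0,0,0,0,0,0,0.3]]'
```

```text
time: 8.0
tool_pos: [0.4203, 0.0002, 0.0495]
ee_rot: [3.141, -0.001, 0.056]
wrist_force: [-4.4, 0.2, 11.5]
width: 0.0404
finger_force: 30.0
```

```bash
python3 -m pendant '[[0,0,0.05,0,0,0,0.55],[0,0,0,0,0,0,0.65],[0,0,0,0,0,0,0.65],[0,0,2,0,0,0,0.7],[0,0,3,0,0,0,0.85],[0,0,3.5,0,0,2,0.88],[0,0,0,0,0,8,0.88],[0,0,0,0,0,8,0.88]]' | head -2
python3 -m pendant '[[0,0,0,0,0,8,0.88],[0,0,0,0,0,8,0.88],[0,0,0,0,0,8,0.88],[0,0,0,0,0,8,0.88],[0,0,0,0,0,8,0.88],[0,0,0,0,0,8,0.88],[0,0,0,0,0,8,0.88],[0,0,0,0,0,8,0.88]]' |head -2
python3 -m pendant '[[0,0,0,0,0,8,0.88],[0,0,0,0,0,0,0.88],[0,0,0,0,0,0,0.88]]'
python3 - <<'E'
from h import *
ob=robot.get_obs();print(ob["tool_pos"],ob["ee_rot"])
b,pb=snap("side","pics/s3.png");w,pw=snap("wrist","pics/w3.png")
u,v=map(int,proj(pb,[.42,0,.05]));print(u,v)
C=np.zeros((600,800,3),np.uint8)
C[:400,:400]=cv2.resize(b[v-50:v+50,u-50:u+50],(400,400));C[:300,400:]=cv2.resize(w,(400,300))
print([proj(pb,[.42+dx,dy,z]) for dx,dy,z in [(0,0,.084)]])
cv2.imwrite("pics/c3.png",C[:400,:,::-1])
E
```

```text
time: 8.8
tool_pos: [0.421, 0.0001, 0.1342]
time: 9.6
tool_pos: [0.4198, 0.0003, 0.1324]
time: 9.9
tool_pos: [0.4199, 0.0003, 0.1325]
ee_rot: [-3.141, -0.0, 1.624]
wrist_force: [0.3, 0.9, -0.4]
width: 0.0824
finger_force: 0.0
[4.19894387e-01 2.91228848e-04 1.32534191e-01] [-3.14127739e+00 -7.90752682e-05  1.62423508e+00]
310 215
[array([312.05289196, 208.77801816])]
```

View pics/c3.png

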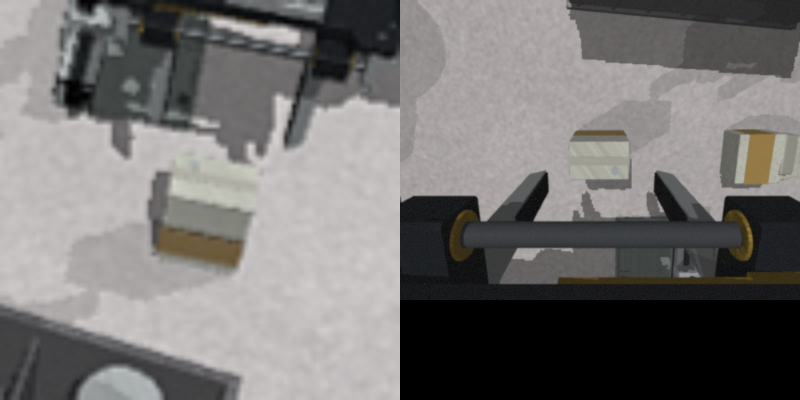

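The carton stands upright between the fingers, with its cap at (616,172), i.e. +x/−y like its neighbours. Now regripping across the 62 mm.

```bash
python3 -m pendant '[[0,0,-3,0,0,0,0.88],[0,0,-3,0,0,0,0.88],[0,0,-1.95,0,0,0,0.88],[0,0,0,0,0,0,0.5],[0,0,0,0,0,0,0.5],[0,0,0,0,0,0,0.5],[0,0,0,0,0,0,0.5]]'
python3 -m pendant '[[0,0,1,0,0,0,0.5],[0,0,3,0,0,0,0.5],[0,0,4,0,0,0,0.5],[0,0,4,0,0,0,0.5],[0,0,0,0,0,0,0.5]]'
```

```text
time: 10.7
tool_pos: [0.4209, 0.0001, 0.0548]
ee_rot: [3.139, 0.001, 1.627]
wrist_force: [-1.4, 0.3, 1.3]
width: 0.0617
finger_force: 29.9
time: 11.2
tool_pos: [0.424, -0.0002, 0.181]
ee_rot: [3.127, 0.003, 1.627]
wrist_force: [-0.1, -0.2, -2.3]
width: 0.0622
finger_force: 29.9
```

```bash
cat > seg.py <<'E'
from h import *
import pickle
np.set_printoptions(precision=4,suppress=True)
# wrist cam pose for w3: same tool pose as at snapshot; rebuild from w1's camera-in-tool transform
from scipy.spatial.transform import Rotation as Ro
p1=pickle.load(open("w1.pkl","rb"))
def rig(pos,rpy): return Ro.from_euler("xyz",rpy).as_matrix(),np.array(pos)
Rt,tt=rig([0.39656361,-0.31052176,0.35520646],[-3.14047623,-2.29523178e-04,1.60064640])
Rc=np.array(p1["R"])@Rt; tc_=np.array(p1["t"])+np.array(p1["R"])@tt
Rn,tn=rig([0.41989439,0.000291228848,0.132534191],[-3.14127739,-7.9e-05,1.62423508])
p3=dict(camera_matrix=p1["camera_matrix"],R=Rc@Rn.T,t=tc_-Rc@Rn.T@tn)
def seg(f,box,p,z):
    im=cv2.imread(f).astype(int);u,v,w,h=box;c=im[v:v+h,u:u+w]
    m=((c[:,:,2]-c[:,:,0]>12)&(c[:,:,2]-c[:,:,0]<60)&(c[:,:,2]>165)).astype(np.uint8)
    m=cv2.morphologyEx(m,cv2.MORPH_CLOSE,np.ones((5,5)));m=cv2.morphologyEx(m,cv2.MORPH_OPEN,np.ones((5,5)))
    cs=max(cv2.findContours(m,0,2)[0],key=cv2.contourArea)
    B=cv2.boxPoints(cv2.minAreaRect(cs))+[u,v]
    X=np.array([atz(p,b,z) for b in B]);print(f,X.mean(0),np.linalg.norm(X[0]-X[1]),np.linalg.norm(X[1]-X[2]))
if __name__=="__main__":
    seg("pics/w3.png",(190,150,120,100),p3,.084)
    seg("pics/w1.png",(300,125,62,40),p1,.088);seg("pics/w1.png",(300,190,60,34),p1,.088)
    seg("pics/top.png",(355,203,30,30),imaging.camera_params("top"),.088);seg("pics/top.png",(395,200,25,30),imaging.camera_params("top"),.088)
    seg("pics/top.png",(145,182,35,30),imaging.camera_params("top"),.088)
E
python3 seg.py
```

```text
pics/w3.png [0.4342 0.0141 0.084 ] 0.022839428619730418 0.014646990226924065
pics/w1.png [ 0.5074 -0.2744  0.088 ] 0.05796713763494364 0.03925479471104138
pics/w1.png [ 0.5096 -0.3694  0.088 ] 0.05778048811314999 0.038350998534974375Traceback (most recent call last):
  File "seg.py", line 22, in <module>
    seg("pics/top.png",(355,203,30,30),imaging.camera_params("top"),.088);seg("pics/top.png",(395,200,25,30),imaging.camera_params("top"),.088)
    ~~~^^^^^^^^^^^^^^^^^^^^^^^^^^^^^^^^^^^^^^^^^^^^^^^^^^^^^^^^^^^^^^^^^^
  File "seg.py", line 16, in seg
    cs=max(cv2.findContours(m,0,2)[0],key=cv2.contourArea)
ValueError: max() iterable argument is empty
```

```bash
python3 -c "
import cv2
a=cv2.imread('pics/w3.png');cv2.imwrite('pics/w3c.png',cv2.resize(a[155:245,205:305],None,fx=6,fy=6,interpolation=cv2.INTER_CUBIC))"
```

```text
(no output)
```

View pics/w3c.png

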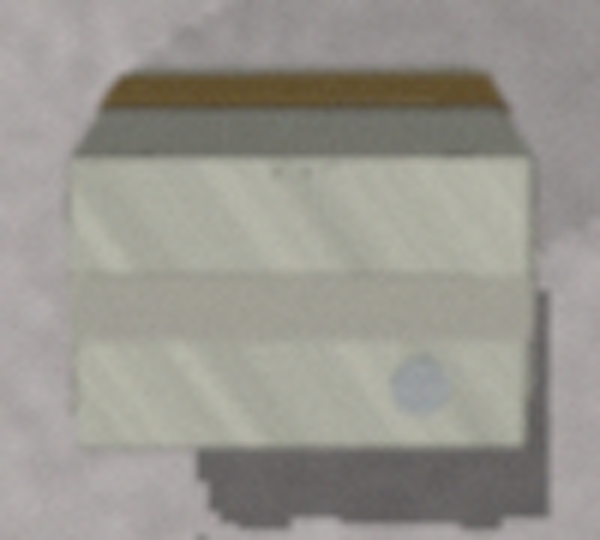

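The top corners in the crop are (72,157), (533,155), (525,443) and (78,444). I'll compare them with the known resting place to get the camera bias.

Run:
```python
from seg import *
q=lambda u,v:((u+.5)/6-.5+205,(v+.5)/6-.5+155)
C=[(72,157),(533,155),(525,443),(78,444)]
X=np.array([atz(p3,q(*c),.084) for c in C]);print(X[:,:2],X.mean(0))
Rw,_=np.array(p3["R"]),0
# camera->point bias as angle; camera heights
for p in(p1,p3):print(-np.array(p["R"]).T@p["t"])
```

```text
[[ 0.3866  0.0199]
 [ 0.4469  0.0234]
 [ 0.449  -0.0164]
 [ 0.3883 -0.0198]] [0.4177 0.0018 0.084 ]
[ 0.3945 -0.2427  0.5463]
[0.4161 0.068  0.3236]
```

```bash
python3 -m pendant '[[0.5,-2,0,0,0,0,0.5],[0.9,-3.5,0,0,0,0,0.5],[0.9,-3.5,0,0,0,0,0.5],[0.9,-3.5,0,0,0,0,0.5],[0.9,-3.5,0,0,0,0,0.5],[0.9,-3.5,0,0,0,0,0.5],[0.9,-3.5,0,0,0,0,0.5],[0.9,-3.5,0,0,0,0,0.5]]' | head -2
python3 -m pendant '[[0.9,-3.2,0,0,0,0,0.5],[0.7,-2.6,0,0,0,0,0.5],[0,0,0,0,0,0,0.5],[0,0,0,0,0,0,0.5],[0,0,0,0,0,0,0.5]]'
```

```text
time: 12.0
tool_pos: [0.488, -0.266, 0.1727]
time: 12.5
tool_pos: [0.5038, -0.3217, 0.1731]
ee_rot: [-3.141, -0.001, 1.628]
wrist_force: [0.1, 0.5, -1.5]
width: 0.0615
finger_force: 29.9
```

```bash
python3 -m pendant '[[0.4,-0.2,-2,0,0,0,0.5],[0,0,-2,0,0,0,0.5],[0,0,-1.5,0,0,0,0.5],[0,0,-1,0,0,0,0.5],[0,0,0,0,0,0,0.5],[0,0,0,0,0,0,0.5]]'
python3 - <<'E'
from h import *
b,pb=snap("side","pics/s4.png");a,pa=snap("top","pics/t4.png");w,pw=snap("wrist","pics/w4.png")
C=np.zeros((600,800,3),np.uint8)
C[:360,:360]=cv2.resize(b[110:200,250:340],(360,360));C[:300,400:]=cv2.resize(a[180:255,330:430],(400,300));C[300:,400:]=cv2.resize(w,(400,300))
cv2.imwrite("pics/c4.png",C[:,:,::-1])
E
```

```text
time: 13.1
tool_pos: [0.5082, -0.3246, 0.1089]
ee_rot: [3.141, 0.0, 1.627]
wrist_force: [0.6, -0.7, -1.1]
width: 0.0616
finger_force: 29.9
```

View pics/c4.png

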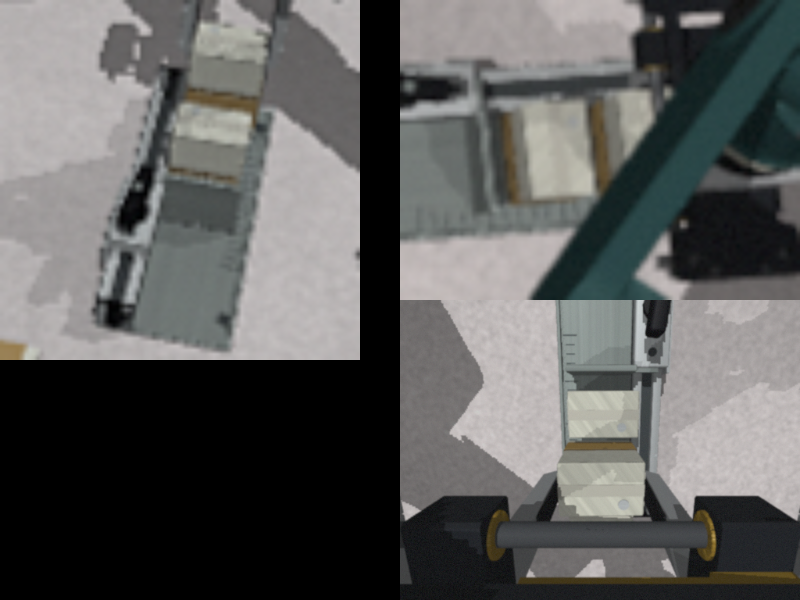

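The carton hangs inside the gap with no contact force: wrist view shows carton_c at (602,490), just behind carton_b at (602,415), lined up in x and with caps on the same side. Lowering it.

```bash
python3 -m pendant '[[0,0,-1.5,0,0,0,0.5],[0,0,-1.5,0,0,0,0.5],[0,0,-1,0,0,0,0.5],[0,0,-0.4,0,0,0,0.5],[0,0,0,0,0,0,0.5]]'
```

```text
time: 13.75
tool_pos: [0.5072, -0.3241, 0.0626]
ee_rot: [-3.139, -0.002, 1.627]
wrist_force: [-0.2, 0.8, -1.7]
width: 0.0615
finger_force: 29.9
```

```bash
python3 -m pendant '[[0,0,-0.2,0,0,0,0.5],[0,0,-0.15,0,0,0,0.5],[0,0,0,0,0,0,0.5]]'
```

```text
time: 14.05
tool_pos: [0.5081, -0.3248, 0.0611]
ee_rot: [3.141, 0.0, 1.627]
wrist_force: [0.8, 1.3, -1.9]
width: 0.062
finger_force: 29.9
```

```bash
python3 -m pendant '[[0,0,-0.15,0,0,0,0.5],[0,0,-0.1,0,0,0,0.5],[0,0,0,0,0,0,0.5]]'
```

```text
time: 14.35
tool_pos: [0.5082, -0.3249, 0.0589]
ee_rot: [3.141, 0.001, 1.627]
wrist_force: [-1.4, -0.0, 0.1]
width: 0.0616
finger_force: 29.9
```

```bash
python3 -m pendant '[[0,0,-0.1,0,0,0,0.5],[0,0,0,0,0,0,0.5]]'
```

```text
time: 14.55
tool_pos: [0.5082, -0.325, 0.0589]
ee_rot: [3.141, 0.001, 1.627]
wrist_force: [-1.8, 1.5, 5.5]
width: 0.0617
finger_force: 30.0
```

```bash
python3 -m pendant '[[0,0,0.05,0,0,0,0.68],[0,0,0,0,0,0,0.72],[0,0,0,0,0,0,0.75],[0,0,0.5,0,0,0,0.75],[0,0,2.5,0,0,0,0.8],[0,0,4,0,0,0,0.8],[0,0,3,0,0,-5.7,0.5],[1,3.6,0,0,0,-5.7,0.5]]' | head -4
python3 -m pendant '[[1,3.6,0,0,0,0,0.45],[1.1,3.6,0,0,0,0,0.45],[1.1,3.6,0,0,0,0,0.45],[0,0,0,0,0,0,0.45],[0,0,0,0,0,0,0.45]]'
```

```text
time: 15.35
tool_pos: [0.5198, -0.2934, 0.1642]
ee_rot: [3.131, 0.007, 1.419]
wrist_force: [0.9, -0.2, 0.9]
time: 15.85
tool_pos: [0.5502, -0.1802, 0.1581]
ee_rot: [3.141, 0.001, 1.43]
wrist_force: [0.4, -1.4, -0.4]
width: 0.0422
finger_force: 0.0
```

```bash
python3 -m pendant '[[0,0,-3,0,0,0,0.45],[0,0,-3,0,0,0,0.45],[0,0,-2.4,0,0,0,0.45],[0,0,0,0,0,0,0.45]]'
python3 -m pendant '[[0,0,0,0,0,0,0.1],[0,0,0,0,0,0,0.1],[0,0,0,0,0,0,0.1],[0,0,0,0,0,0,0.1]]'
```

```text
time: 16.25
tool_pos: [0.5467, -0.181, 0.0693]
ee_rot: [-3.133, -0.002, 1.426]
wrist_force: [-0.4, -0.4, 0.1]
width: 0.0422
finger_force: 0.0
time: 16.65
tool_pos: [0.5493, -0.1811, 0.0754]
ee_rot: [-3.141, 0.001, 1.428]
wrist_force: [-5.7, 0.9, 6.6]
width: 0.0136
finger_force: 15.5
```

```bash
python3 -m pendant '[[0,0,0,0,0,0,0.1],[0.02,-0.3,0,0,0,0,0.1],[0.02,-0.4,0,0,0,0,0.1],[0.02,-0.4,0,0,0,0,0.1],[0.02,-0.4,0,0,0,0,0.1],[0,0,0,0,0,0,0.1]]'
```

```text
time: 17.25
tool_pos: [0.5502, -0.1961, 0.0755]
ee_rot: [-3.141, 0.001, 1.428]
wrist_force: [-4.7, -0.1, 5.5]
width: 0.0131
finger_force: 29.8
```

```bash
python3 -m pendant '[[0.02,-0.3,0,0,0,0,0.1],[0.02,-0.3,0,0,0,0,0.1],[0.01,-0.3,0,0,0,0,0.1]]'; python3 -m pendant '[[0.01,-0.2,0,0,0,0,0.1],[0.01,-0.2,0,0,0,0,0.1]]'
```

```text
time: 17.55
tool_pos: [0.5507, -0.2037, 0.0755]
ee_rot: [-3.141, -0.002, 1.429]
wrist_force: [-5.3, 3.4, 5.9]
width: 0.0129
finger_force: 29.8
time: 17.75
tool_pos: [0.5509, -0.2075, 0.0755]
ee_rot: [-3.141, -0.002, 1.429]
wrist_force: [-4.5, 4.7, 6.6]
width: 0.013
finger_force: 29.8
```

```bash
for i in 1; do python3 -m pendant '[[0.01,-0.2,0,0,0,0,0.1],[0.01,-0.2,0,0,0,0,0.1]]'; done | sed -n '2p;4p'; python3 -m pendant '[[0.01,-0.2,0,0,0,0,0.1],[0.01,-0.2,0,0,0,0,0.1]]'| sed -n '2p;4p'; python3 -m pendant '[[0.01,-0.15,0,0,0,0,0.1],[0.01,-0.15,0,0,0,0,0.1]]'| sed -n '2p;4p'
```

```text
tool_pos: [0.5511, -0.211, 0.0755]
wrist_force: [-5.0, 3.9, 6.1]
tool_pos: [0.5513, -0.2144, 0.0755]
wrist_force: [-4.4, 6.5, 7.1]
tool_pos: [0.5513, -0.2146, 0.0754]
wrist_force: [-5.1, 12.9, 10.1]
```

```bash
python3 -m pendant '[[0,0,0,0,0,-5,0.1],[0,0,0,0,0,-7,0.1],[0,0,0,0,0,-7,0.1],[0,0,0,0,0,-7,0.1],[0,0,0,0,0,-7,0.1],[0,0,0,0,0,-7,0.1]]'; python3 -m pendant '[[0,0,0,0,0,-6,0.1],[0,0,0,0,0,-6,0.1],[0,0,0,0,0,-6,0.1],[0,0,0,0,0,-6,0.1],[0,0,0,0,0,0,0.1]]'; python3 -c "
from bench import robot;print(robot.get_obs()['wrist_torque'])"
```

```text
time: 18.95
tool_pos: [0.5504, -0.2141, 0.0754]
ee_rot: [-3.132, -0.004, 0.728]
wrist_force: [-8.0, 12.5, 10.9]
width: 0.013
finger_force: 29.9
time: 19.45
tool_pos: [0.5501, -0.2135, 0.0754]
ee_rot: [-3.13, 0.001, 0.312]
wrist_force: [-8.1, 13.5, 11.2]
width: 0.0131
finger_force: 29.8
[2.59068385 1.67406195 0.06061659]
```

```bash
python3 -m pendant '[[0,0,0,0,0,-4,0.1],[0,0,0,0,0,-3,0.1],[0,0,0,0,0,-2,0.1],[0,0,0,0,0,0,0.1]]'; python3 -c "
from bench import robot;o=robot.get_obs();print(o['wrist_torque'],o['joint_positions'])"
```

```text
time: 19.85
tool_pos: [0.5501, -0.2133, 0.0754]
ee_rot: [-3.13, 0.003, 0.156]
wrist_force: [-8.5, 13.8, 11.6]
width: 0.0135
finger_force: 29.8
[2.69718191 1.71360046 0.1182484 ] [-0.47090351  0.23294547  1.44120936  0.00791813  1.47681433  0.9428331 ]
```

```bash
python3 -m pendant '[[0.05,0.12,0.2,0,0,0,0.1],[0,0,0,0,0,0,0.25],[0,0,0,0,0,0,0.35],[0,0,0,0,0,0,0.4],[0,0,1,0,0,0,0.4],[0,0,3,0,0,0,0.4],[0,0,4,0,0,0,0.4],[0,0,4,0,0,0,0.4]]'
python3 -m pendant '[[-3,3,2,0,0,0,0.5],[-4,2,2,0,0,0,0.5],[-4,2,2,0,0,0,0.5],[-4,2,2,0,0,0,0.5],[-4,2,1,0,0,0,0.5],[0,0,0,0,0,0,0.5],[0,0,0,0,0,0,0.5]]'
python3 - <<'E'
from h import *
a,pa=snap("top","pics/t5.png");b,pb=snap("side","pics/s5.png")
C=np.zeros((600,800,3),np.uint8)
C[:300,:520]=cv2.resize(a[180:255,295:425],(520,300));C[:400,530:770]=cv2.resize(b[105:205,265:325],(240,400))
C[310:,:387]=cv2.resize(b,(387,290))
cv2.imwrite("pics/c5.png",C[:,:,::-1])
E
```

```text
time: 20.65
tool_pos: [0.5526, -0.2188, 0.1977]
ee_rot: [3.141, -0.0, 0.154]
wrist_force: [0.9, -0.5, -0.1]
width: 0.0374
finger_force: 0.0
time: 21.35
tool_pos: [0.3629, -0.1087, 0.2876]
ee_rot: [3.138, -0.004, 0.154]
wrist_force: [0.8, 0.0, -0.5]
width: 0.0473
finger_force: 0.0
```

View pics/c5.png

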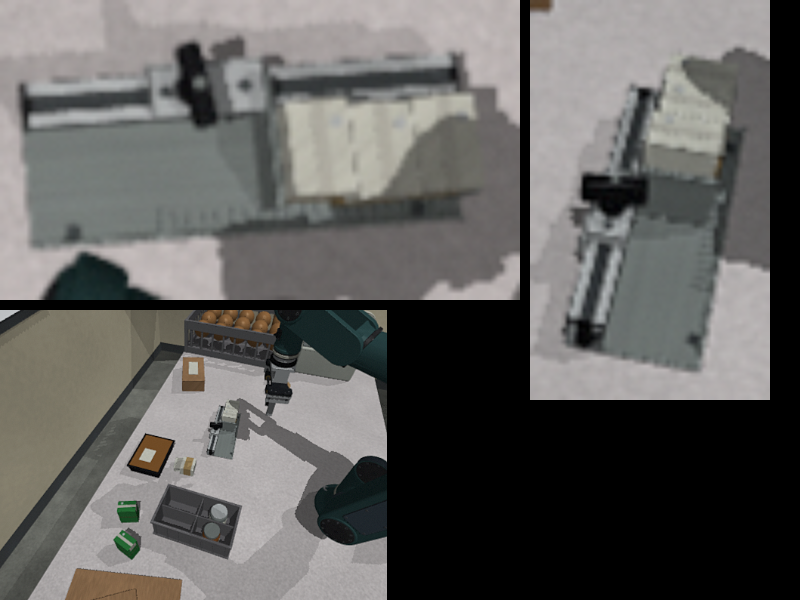

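The final view shows the three cartons standing closed up between the stop at (270,150) and the end plate, caps aligned, with the knob bar turned across the rail at (197,85). The jar and can are still in the crate, and the dented carton and meal pack haven't moved. Handing in.

```bash
python3 -c "
from bench import robot;print(robot.close_job())"
```

```text
the job is handed in; nothing more can be done
None
```

The sound carton stands in the gap the same way round as its neighbours, the stop is slid up with the three snug against the end plate, and the clamp knob is turned to about 1.4 rad by my estimate (over 1.2 is fully tight); the job was handed in at about 21 s and no verdict came back.

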